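# Close the switch box: settle the crooked cover on its pins and snap the catch

### The arm

A 7-joint arm with a two-finger parallel gripper is mounted at the origin on the work surface. World frame = base frame: x ahead of the robot, y to its left, z up, the work surface at z = 0. Lengths are in m, angles in rad, forces in N, time in s.
With the tool pointing down it reaches from about 0.4 to 0.875 m from the base axis. Payload 4.4 kg.
Tool frame: the origin (TCP) lies on the front face of the gripper's body, between the roots of the fingers; the fingertips stand 73 mm ahead of it and the grasp point (between the pads) lies 54 mm ahead of it (env.grasp_offset is the z of the grasp point in the tool frame, in m); z points along the fingers, y is the line along which they close (so a half turn about z gives the same grasp; the last joint's range is limited). The gripper opens to 85 mm and grips with 20 to 120 N. Pads are 22 mm wide; open, the fingers measure 114 mm over their backs; the gripper's body (76 mm by 85 mm) begins 54 mm behind the grasp point. The pads swing forward as they close: fully open they stand 13 mm farther back than shut.
Start: joints at [1.114, 0.628, 0.038, 1.517, -0.027, 0.996, -0.02], TCP at [0.248, -0.601, 0.304] pointing down, gripper open.
Joint ranges: [-3.06, 3.06], [-0.37, 2.12], [-1.25, 1.32], [0.18, 2.47], [-1.1, 4.24], [0.23, 1.98], [-2.94, 2.94]. Speed limits (rad/s): [2.57, 2.57, 3.14, 3.14, 3.14, 3.14, 3.14].

### API

Orientations are given as a unit quaternion [w, x, y, z].
In Python, from station import status, cams, ticket, env gives the robot as it stands.
- The arm moves only by the shell command python3 -m jog 'ROWS' [OPENING]. ROWS is JSON, one flat list of numbers, 4 for each row, row after row: the shift along the tool's x, y, z in units of 0.5 m (1.0 is 0.5 m), then the turn about the tool's z in units of 2 pi rad (1.0 is 2 pi rad). In form: [tx, ty, tz, spin, tx, ty, tz, spin, ...]. A call has 1 to 12 rows; each row shifts and turns the commanded pose from where the row before left it, along the tool's axes as they then stand; what a row does not reach is not made up. A row lasts 1/8 s, in which the tool goes at most 62.5 mm and 10.7 degrees, less where a joint would pass 70% of its speed; a pose out of reach is approached as far as the arm can. A call with a number of a shift or a turn outside -1 to 1 is refused whole. A call with a gripper value outside its range is refused whole. OPENING is the opening, from 0 (shut) to 1 (fully open), set as the call begins (- or left out, the last holds). The fingers move at their own pace and stop on an object; the grip force is fixed at half the most. Time passes only in rows, so rows that do not move let the fingers close. It gives the time, the measured TCP pose, the force, the opening and the grip force at its end, in the units of the state.
- status.state(): the state, without advancing time (a new reading comes with each control period).
- cams.snapshot(name): name is "side" or "top" or "wrist"; returns (picture, depth): 480x640x3 uint8, red, green, blue; 480x640 float32, m along the optical axis (not along the pixel's ray), 0 where there is no reading.
- cams.camera_info(name): a dict with "mtx" (3x3 intrinsics, pixels), "position" and "orientation" of the camera in the world. Camera axes: x right, y up, looking along -z (the intrinsics and any distortion apply to the point x, -y, -z); pixel columns grow to the right and rows downward; lengths in m; the calibration is good to about 2 mm. The wrist camera is an equidistant fisheye: a pixel r from the principal point sees the ray r / f radians off the axis. A picture is of the moment at which its call begins: read the wrist's pose just before it. camera_info takes no time and is no camera call; for the wrist camera it gives the pose at the moment of the call.
- ticket.close_job(): hands the job in; it is judged then, once.
Trained networks look in the newest picture that a camera, given by its name, has taken for a name from the list of things; names that differ only in an ending like _2 or _b are one class to them, and where a whole thing is asked for, a point or a joint stands for the part that bears it (a point fixed in the world has none). Each returns a list of dicts, best first, with "p" (0 to 1); they miss things now and then, are a little off and sometimes report something else, mostly with a low value. They report only what shows in the picture. A call takes as long as a camera call. They do not tell look-alikes from the thing itself.
- cams.spot_in(camera, query): "at" ([column, row] in pixels, amid what is visible of it).
- cams.cut_out(camera, query): "pixels" (480x640 bool, what is visible of it) and "at" ([column, row] in pixels, amid what is visible of it).
The state is a dict: "t": time; "q": joint angles; "joint_velocities": joint speeds; "tau": joint torques, N m; "ee_pos": TCP position; "ee_rot": TCP orientation; "wrist_force": force on the tool from outside, world axes, zero at the start; "wrist_torque": the same for the moment, N m; "grip_width": finger opening in m; "grasp_force": force on a finger pad.
Only numpy, scipy, OpenCV 4.12 (cv2) and the standard library are available. Lean on these libraries where they do the work, as an engineer would, in place of code of your own. Each camera call takes 0.05 s, during which the arm holds its last target. There are 200 camera calls.

### The job

The sheet-metal cover of the switch box has been left lying out of place on top of the box's four locating pins. Slide it across until it drops over all four pins, press it down fully home against its stiff gasket, and then turn the catch beside it clockwise until it clicks past its detent and its tongue lies over the cover's edge. Leave the mallet, the funnel and the pan alone.

Things in the scene. Friction and masses are not known exactly. Their poses are not given: they have to be found in the camera images.
- box: Galvanised sheet-metal switch box fixed to the bench, 130 (x) x 180 (y) x 60 mm high, open in the middle. Origin: centre of its underside; z up. Four upright pins at x = +-40, y = +-55 mm stand on bosses 20 mm wide whose tops, at z = 64, are the cover's seat; pins 8 mm thick, with round tips at z = 80. Catch bracket, 70 x 60 x 58 mm high, on the +y side, centre y = 121.
- gasket (a joint): How far the stiff rubber gasket is pressed in, m: 0 at the start, 0.008 when the cover is home. It is a black frame around the box's pins, outside 124 x 160 mm, bars 10 mm wide, top 72 mm above the bench at 0. It holds the cover 8 mm above its seat, yields only when the cover is pressed with roughly 10 to 15 N, and stays down.
- cover: Loose flat galvanised cover plate, 140 (x) x 190 (y) x 4 mm, about 0.4 kg, four 12 mm square holes at x = +-40, y = +-55 mm. Origin: centre of its underside, z up. Starts flat on the pin tips (z = 80 mm), shifted to the box's -y, also a bit in x and yaw. On its pins its frame matches the box's; home, its underside is at z = 64. Push its edges (box deck: z = 60) or press from above.
- catch (a joint): Turn of the catch, rad, clockwise from above: 0 released, 1.4 fully over the cover. An over-centre detent (up to 0.2 N m) holds it at either end: turned past 0.7 it snaps on to 1.4. At 0 its tongue and handle bar point 10 degrees from the box's +x towards -y; at 1.4 along the box's -y. The cover, unless home, blocks it.
- catch_handle (a point): Centre of the top of the catch's handle bar, on its turning axis, 109 mm above the bench, at x = 0, y = 125 mm in the box's frame; its axes turn with the catch (at 0 they are the box's). The upright bar is 60 mm long, 12 wide and 30 high (79 to 109 mm above the bench). The flat tongue below, 16 mm wide, 71 to 78 mm up, reaches 56 mm from the axis.
- mallet: Wooden mallet lying on the bench, head 60 mm thick x 100 mm, handle about 180 mm towards its -x. Origin below the head's centre. Leave alone.
- funnel: Sheet-metal funnel standing on its 110 mm wide mouth, 120 mm high. Origin: centre of its underside. Leave alone.
- pan: Shallow sheet-metal pan, 120 x 160 x 35 mm. Origin: centre of its underside. Leave alone.
Mind the look-alikes: they are no part of the job. What is shaped like the cover but black, blue or pink is not meant.

How it is judged:
By the outcome, as a careful person would: the job done as asked, in the order asked, and still so for the second after the job is handed in, with the robot touching nothing.
It also fails if it takes over 64 s, if anything falls off the work surface, if the arm or the gripper's body presses on something with over 40 N, if the wrist force passes 120 N, or if a joint passes its speed limit or range.

## Working session

There is one attempt and no reset: what is moved stays moved. The work goes in short steps, Python scripts to look and compute and a shell command to move; the robot and the scene stay as the last step left them, time stands still between calls to the robot, and variables do not carry over. Pictures are saved under pics/ and viewed, at most 10 in all, crops included, and the job is handed in when it is done.

```bash
ls; mkdir -p pics
python3 - <<'E'
from station import status,cams
import cv2
print(status.state())
for n in ['top','side']:
    p,d=cams.snapshot(n); cv2.imwrite(f'pics/{n}0.png',p[...,::-1])
    i=cams.camera_info(n); print(n,i)
    for q in ['box','cover','catch','catch_handle','gasket','mallet','funnel','pan']:
        print(q,[(round(r['p'],2),[round(float(x)) for x in r['at']]) for r in cams.spot_in(n,q)][:4])
E
```

```text
pics
{'t': 0.0, 'q': array([ 1.11419239,  0.62936479,  0.03845421,  1.51837194, -0.0270054 ,
        0.99631506, -0.02002455]), 'joint_velocities': array([-0.00084642, -0.00077722, -0.00025681, -0.00015993, -0.00027639,
       -0.00069224,  0.00030901]), 'tau': array([ 1.00495723e-03, -5.63402724e+01,  1.22570615e+00, -1.93441415e+01,
        1.08027802e-02,  1.06234686e-02, -1.36320412e-05]), 'ee_pos': array([ 0.24744059, -0.60052536,  0.30297584]), 'ee_rot': array([-9.48933267e-04,  9.80972881e-01,  1.94142384e-01, -2.02870222e-04]), 'wrist_force': array([-0.67181093, -0.16654784,  0.44492952]), 'wrist_torque': array([-0.00543918,  0.02481839,  0.02858214]), 'grasp_force': 0.0, 'grip_width': 0.0855140905962669}
top {'mtx': array([[540.6497517 ,   0.        , 307.41410484],
       [  0.        , 540.6497517 , 240.79516356],
       [  0.        ,   0.        ,   1.        ]]), 'position': array([ 0.26871624, -0.0286388 ,  1.64109052]), 'orientation': array([ 0.71188006,  0.072852  , -0.06520293, -0.6954624 ])}
box [(0.93, [278, 248])]
cover [(0.97, [357, 330]), (0.96, [261, 179]), (0.9, [449, 341]), (0.81, [264, 327])]
catch [(0.74, [265, 246]), (0.31, [448, 245])]
catch_handle [(0.57, [272, 244])]
gasket [(0.46, [288, 240])]
mallet [(0.87, [181, 216])]
funnel [(0.96, [336, 180])]
pan [(0.56, [451, 246])]
side {'mtx': array([[506.06275675,   0.        , 324.13499113],
       [  0.        , 506.06275675, 240.64369781],
       [  0.        ,   0.        ,   1.        ]]), 'position': array([-0.15551829,  0.71101762,  0.8831391 ]), 'orientation': array([-0.33262662, -0.17079367,  0.40370577,  0.83499144])}
box [(0.8, [311, 271])]
cover [(0.8, [494, 236]), (0.79, [356, 339]), (0.75, [431, 278]), (0.73, [335, 241])]
catch []
catch_handle [(0.5, [290, 264])]
gasket [(0.63, [313, 261])]
mallet [(0.82, [170, 328])]
funnel [(0.86, [287, 217])]
pan [(0.87, [410, 194])]
```

View pics/top0.png

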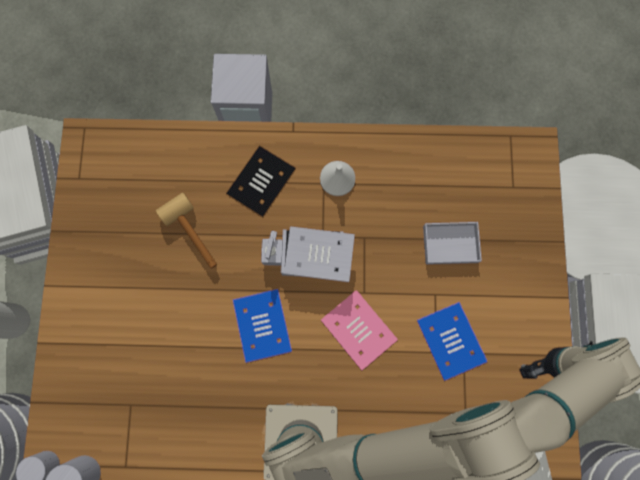

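View pics/side0.png

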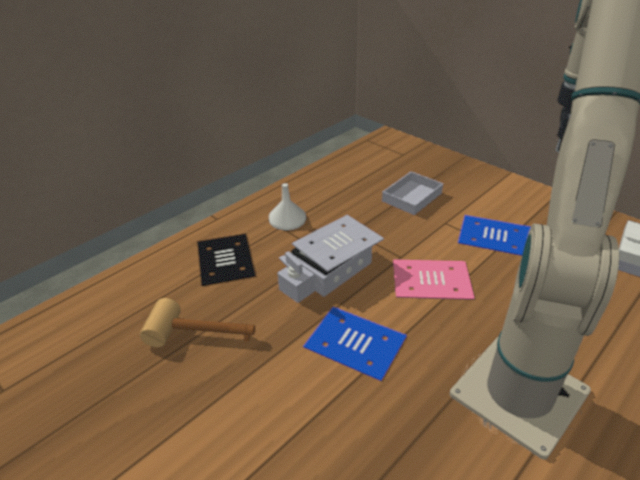

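The top view shows the galvanised cover at about (318,254), lying on the box with the catch bracket to its left at (272,247). The side view agrees, with the cover at (337,243) and the catch at (292,268). The black, blue and pink plates are decoys. Next I'll get coarse 3D positions.

```bash
cat > h.py <<'E'
import numpy as np, cv2
from scipy.spatial.transform import Rotation as R
from station import status,cams
def rot(q): return R.from_quat(np.r_[q[1:],q[0]])
def rays(info,uv,fish=False):
    K=info['mtx']; uv=np.atleast_2d(uv).astype(float)
    a=(uv-K[:2,2])/[K[0,0],K[1,1]]
    if fish:
        r=np.linalg.norm(a,axis=1,keepdims=True); v=np.c_[a*np.sinc(r/np.pi)**1,np.cos(r)]
    else: v=np.c_[a,np.ones(len(a))]
    return info['position'],rot(info['orientation']).apply(v*[1,-1,-1]),v[:,2]
def at_z(info,uv,z,fish=False):
    o,d,_=rays(info,uv,fish); return o+d*((z-o[2])/d[:,2])[:,None]
def cloud(info,depth,fish=False):
    v,u=np.mgrid[:480,:640]; o,d,c=rays(info,np.c_[u.ravel(),v.ravel()],fish)
    return (o+d*(depth.ravel()/c)[:,None]).reshape(480,640,3)
def project(info,P,fish=False):
    K=info['mtx']; c=rot(info['orientation']).inv().apply(np.atleast_2d(P)-info['position'])*[1,-1,-1]
    if fish:
        s=np.linalg.norm(c[:,:2],axis=1); th=np.arctan2(s,c[:,2]); a=c[:,:2]*(th/s)[:,None]
    else: a=c[:,:2]/c[:,2:]
    return a*[K[0,0],K[1,1]]+K[:2,2]
E
python3 - <<'E'
from h import *
for n in ['top','side']:
    p,d=cams.snapshot(n); i=cams.camera_info(n); C=cloud(i,d)
    print(n,'bench z',np.median(C[...,2][(C[...,2]<.02)&(C[...,2]>-.02)&(d>0)]))
    reg=(abs(C[...,0]-.5)<.25)&(abs(C[...,1])<.25)
    for lo,hi in [(.075,.095),(.1,.118),(.05,.066)]:
        m=reg&(C[...,2]>lo)&(C[...,2]<hi)&(d>0); P=C[m]
        if len(P)<5: print(lo,len(P)); continue
        r=cv2.minAreaRect(P[:,:2].astype(np.float32)*1000); print(lo,hi,len(P),'med',P.mean(0).round(4),r)
    for q in ['cover','catch','catch_handle','box']:
        for r in cams.cut_out(n,q)[:4]:
            P=C[r['pixels']&(d>0)]
            print(q,round(r['p'],2),np.median(P,0).round(3))
s=status.state(); print(rot(s['ee_rot']).as_matrix().round(3)); print(cams.camera_info('wrist'))
E
```

```text
top bench z -0.00031260356815765444
0.075 0.095 3031 med [ 0.541  -0.0398  0.0833] ((544.4254760742188, -12.258758544921875), (251.53643798828125, 141.1636962890625), 84.20992279052734)
0.1 0.118 91 med [0.5507 0.1023 0.1076] ((551.2860107421875, 102.4518814086914), (12.078855514526367, 59.96047592163086), 79.32392883300781)
0.05 0.066 501 med [0.5497 0.0745 0.058 ] ((550.395751953125, 9.230712890625), (128.15444946289062, 239.84239196777344), 0.2555783689022064)
cover 0.96 [ 0.302 -0.442  0.003]
cover 0.94 [0.784 0.145 0.004]
cover 0.67 [ 0.54  -0.043  0.083]
cover 0.64 [ 0.327 -0.166  0.003]
catch 0.6 [0.563 0.099 0.1  ]
catch_handle 0.71 [0.558 0.099 0.103]
catch_handle 0.25 [ 0.54  -0.043  0.083]
box 0.89 [0.55  0.086 0.06 ]
side bench z 0.0008426140052891218
0.075 0.095 2721 med [ 0.5363 -0.0289  0.0841] ((541.6920166015625, -10.389663696289062), (256.06170654296875, 145.6589813232422), 84.62877655029297)
0.1 0.118 120 med [0.5454 0.1062 0.1078] ((548.5829467773438, 104.84469604492188), (13.648192405700684, 61.463558197021484), 79.03166961669922)
0.05 0.066 832 med [0.5232 0.0639 0.0584] ((544.1265869140625, 11.377777099609375), (240.08152770996094, 129.7068634033203), 89.5306167602539)
cover 0.97 [0.776 0.151 0.004]
cover 0.95 [ 0.299 -0.436  0.004]
cover 0.69 [0.324 0.129 0.005]
cover 0.62 [ 0.536 -0.035  0.084]
catch 0.86 [0.547 0.108 0.093]
catch 0.61 [ 0.773 -0.078  0.03 ]
catch_handle 0.75 [0.55  0.108 0.094]
catch_handle 0.26 [0.64  0.382 0.041]
box 0.61 [0.514 0.068 0.05 ]
[[ 0.925  0.381  0.   ]
 [ 0.381 -0.925 -0.   ]
 [ 0.     0.    -1.   ]]
{'mtx': array([[371.64829954,   0.        , 318.19434866],
       [  0.        , 371.64829954, 235.17355238],
       [  0.        ,   0.        ,   1.        ]]), 'position': array([ 0.31491302, -0.5730158 ,  0.37354225]), 'orientation': array([ 0.82228028, -0.12077611,  0.08053505, -0.55025665])}
```

```bash
python3 -m jog '[0.08,-0.0618,0,0,0.08,-0.0618,0,0,0.08,-0.0618,0,0,0.08,-0.0618,0,0,0.08,-0.0618,0,0,0.08,-0.0618,0,0,0.08,-0.0618,0,0,0.08,-0.0618,0,0,0.08,-0.0618,0,0,0.08,-0.0618,0,0,0.08,-0.0618,0,0,0.08,-0.0618,0,0]' 1
python3 -m jog '[0,0,0,-0.0268,0,0,0,-0.0268,0,0,0,-0.0268,0,0,0,-0.0268,0,0,0,-0.0268,0,0,0,-0.0268,0,0,0,-0.0268,0,0,0,0,0,0,0,0]'
python3 - <<'E'
from h import *
s=status.state(); print(s['ee_pos'],rot(s['ee_rot']).as_matrix().round(3),s['q'].round(2))
i=cams.camera_info('wrist'); p,d=cams.snapshot('wrist'); cv2.imwrite('pics/w1.png',p[...,::-1])
print(i['position'],rot(i['orientation']).as_matrix()[:,2])
C=cloud(i,d,True); np.savez('w1.npz',p=p,d=d,**i)
reg=(abs(C[...,0]-.55)<.2)&(abs(C[...,1]-.02)<.2)&(d>0)
for lo,hi in [(.078,.09),(.1,.116),(.052,.066),(.068,.076)]:
    m=reg&(C[...,2]>lo)&(C[...,2]<hi); P=C[m]
    if len(P)<5: continue
    print(lo,len(P),P.mean(0).round(4),cv2.minAreaRect(P[:,:2].astype(np.float32)*1000))
E
```

```text
t: 2.9
ee_pos: [0.551, -0.0739, 0.3041]
ee_rot: [0.0, 0.981, 0.194, 0.0]
wrist_force: [0.1, -0.9, 0.9]
grip_width: 0.0853
grasp_force: 0.0
t: 4.03
ee_pos: [0.5502, -0.0755, 0.3039]
ee_rot: [0.0, 0.709, 0.706, 0.0]
wrist_force: [-0.5, 0.1, -0.2]
grip_width: 0.0856
grasp_force: 0.0
[ 0.55020392 -0.07546472  0.3039334 ] [[ 0.004  1.     0.   ]
 [ 1.    -0.004 -0.   ]
 [-0.     0.    -1.   ]] [ 0.3   0.51 -0.32  1.78  0.2   0.89 -0.11]
[ 0.55016485 -0.00219029  0.37358344] [8.11301035e-04 2.87766285e-01 9.57700322e-01]
0.078 39540 [ 0.5401 -0.0356  0.0834] ((541.7706909179688, -14.991851806640625), (245.132080078125, 141.0353240966797), 84.18486022949219)
0.1 47 [0.5719 0.0934 0.1029] ((571.0850219726562, 93.47088623046875), (2.2143304347991943, 13.635934829711914), 86.79180908203125)
0.052 4465 [0.5481 0.0667 0.0585] ((547.9076538085938, -0.5428466796875), (221.67088317871094, 130.47332763671875), 89.08116912841797)
0.068 1369 [0.5619 0.0322 0.0716] ((548.9464111328125, 0.9100265502929688), (205.69444274902344, 123.0362548828125), 88.88872528076172)
```

View pics/w1.png

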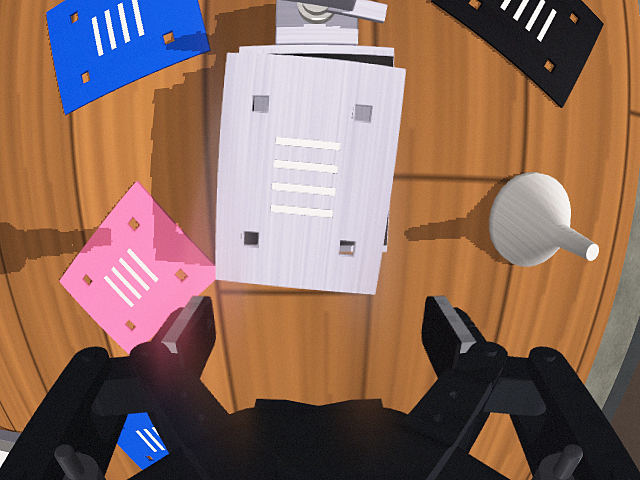

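The wrist view shows the cover with holes at about (260,103), (363,113), (251,239) and (347,248), yawed clockwise on the box. The catch sits at the top (315,12), with its tongue pointing right. Next I'll work out the cover and box poses.

```bash
cat > fit.py <<'E'
from h import *
from scipy.optimize import least_squares
def look(tag,zc,save=True):
    i=cams.camera_info('wrist'); p,d=cams.snapshot('wrist'); C=cloud(i,d,True)
    if save: cv2.imwrite(f'pics/{tag}.png',p[...,::-1])
    np.savez(tag+'.npz',p=p,d=d,**i); return i,p,d,C
def edges(C,d,lo,hi,cx=.55,cy=-.03):
    m=((C[...,2]>lo)&(C[...,2]<hi)&(d>0)&(abs(C[...,0]-cx)<.12)&(abs(C[...,1]-cy)<.14)).astype(np.uint8)
    n,l,s,_=cv2.connectedComponentsWithStats(m); k=1+s[1:,4].argmax(); return (l==k)
def cover(C,d,i,z):
    m=edges(C,d,z-.0045,z+.004); c,_=cv2.findContours(m.astype(np.uint8),cv2.RETR_EXTERNAL,cv2.CHAIN_APPROX_NONE)
    c=max(c,key=cv2.contourArea)[:,0]; P=at_z(i,c,z,True)[:,:2]
    return cv2.minAreaRect((P*1000).astype(np.float32)),C[m][:,2].mean()
E
python3 - <<'E'
from fit import *
f=np.load('w1.npz'); i={k:f[k] for k in('mtx','position','orientation')}; d=f['d']; C=cloud(i,d,True)
print(cover(C,d,i,.084))
H=at_z(i,[[260,103.5],[363,113],[251,239],[347,248]],.084,True); print(H.round(4))
print(H.mean(0), np.degrees(np.arctan2(*(H[1]-H[0])[1::-1])),np.degrees(np.arctan2(*(H[3]-H[2])[1::-1])),-np.degrees(np.arctan2(*(H[0]-H[2])[:2])),np.linalg.norm(H[1]-H[0]),np.linalg.norm(H[0]-H[2]))
# finger tips in view
print('tips', cams.cut_out('wrist','catch_handle')[:1] and 0)
m=(C[...,2]<.29)&(C[...,2]>.2)&(d>0); print(C[m][:,2].min(),C[m][:,0].min(),C[m][:,0].max(),m.sum())
E
```

```text
(((539.0224609375, -41.666160583496094), (190.10763549804688, 140.42474365234375), 84.13223266601562), np.float64(0.083432163394026))
[[ 0.5055  0.0169  0.084 ]
 [ 0.5848  0.0088  0.084 ]
 [ 0.4945 -0.0923  0.084 ]
 [ 0.5736 -0.1003  0.084 ]]
[ 0.53957811 -0.04172839  0.084     ] -5.825982392192347 -5.80109723068378 -5.760550302841325 0.07968970875123563 0.10974146815884092
tips 0
0.24321873532204516 0.48100810893248735 0.6211240221839077 7085
```

```bash
python3 -m jog '[-0.045,-0.007,0,0.0019,-0.045,-0.007,0,0,-0.045,0,0,0,-0.04,0,0.01,0,0,0,0.08,0,0,0,0.08,0,0,0,0.07,0,0,0,0.06,0,0,0,0.044,0,0,0,0,0,0,0,0,0]' 0.85
python3 - <<'E'
from h import *
p,d=cams.snapshot('wrist'); i=cams.camera_info('wrist'); C=cloud(i,d,True)
m=(C[...,2]<.12)&(C[...,2]>.06)&(d>0)&(C[...,1]<-.14)&(d<.2); P=C[m]; print(len(P),P.min(0),P.max(0))
cv2.imwrite('pics/w2.png',p[...,::-1])
E
```

```text
t: 5.5
ee_pos: [0.5429, -0.1628, 0.1325]
ee_rot: [0.0, 0.712, 0.702, 0.0]
wrist_force: [-0.0, -0.2, 0.6]
grip_width: 0.0725
grasp_force: 0.0
9150 [ 0.47455075 -0.17602294  0.06775027] [ 0.61170525 -0.14000084  0.11999923]
```

View pics/w2.png

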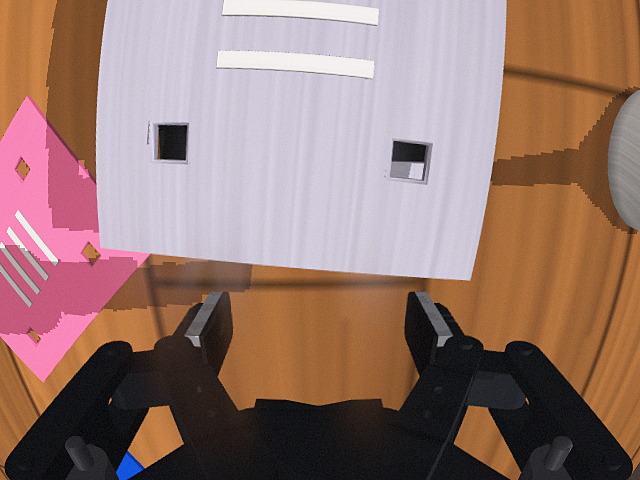

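The cover's -y edge runs from (100,248) to (470,280) and lies clear ahead of both fingertips at (212,295) and (425,295). I'll push gently.

```bash
python3 -m jog '[0.01,0,0,0,0.01,0,0,0,0.01,0,0,0,0.008,0,0,0,0.008,0,0,0,0.006,0,0,0,0,0,0,0]'
python3 - <<'E'
from fit import *
i,p,d,C=look('w3',0); print(cover(C,d,i,.084)); print(status.state()['wrist_force'])
i=cams.camera_info('top'); p,d=cams.snapshot('top'); C=cloud(i,d)
m=edges(C,d,.079,.089); c,_=cv2.findContours(m.astype(np.uint8),0,1); print(cv2.minAreaRect((at_z(i,max(c,key=len)[:,0],.084)[:,:2]*1000).astype(np.float32)))
E
```

```text
t: 6.42
ee_pos: [0.5424, -0.136, 0.1318]
ee_rot: [-0.001, 0.711, 0.703, -0.0]
wrist_force: [0.7, -0.9, 0.7]
grip_width: 0.0726
grasp_force: 0.8
(((530.82421875, -79.92308044433594), (138.1826934814453, 139.4996337890625), 88.47610473632812), np.float64(0.08338623366453263))
[0.49866626 0.28086476 0.14441446]
((535.054931640625, -29.613914489746094), (188.9237823486328, 142.4497833251953), 88.58252716064453)
```

View pics/w3.png

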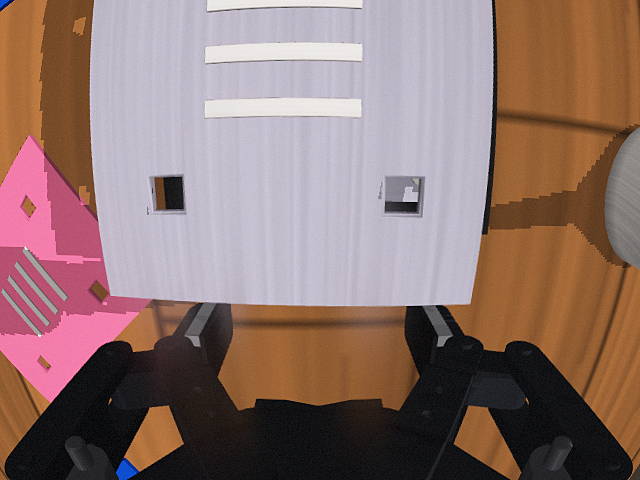

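Both fingers now rest against the -y edge (row 303). The cover is nearly square to the box, but it sits too far to -x: the black gasket shows along its right edge at (490,150). Next I'll push it in x from its -x edge.

```bash
python3 -m jog '[-0.03,0,0,0,0,0,-0.07,0,0,0,-0.07,0.0277,0,0,0,0.0277,0,0,0,0.0277,0,0,0,0.0277,0,0,0,0.0277,0,0,0,0.0277,0,0,0,0.0277,0,0,0,0.0277,0,0,0,0.0284,0,0,0,0]'
python3 -m jog '[-0.06,-0.06,0,0,-0.05,-0.06,0,0,-0.05,-0.06,0,0,-0.05,-0.062,0,0,0,0,0,0]'
python3 - <<'E'
from fit import *
s=status.state(); print(rot(s['ee_rot']).as_matrix()[:2,0])
i,p,d,C=look('w4',0); print(cover(C,d,i,.084))
for lo,hi in [(.1,.116),(.052,.066),(.068,.076)]:
    m=(abs(C[...,0]-.55)<.12)&(abs(C[...,1]-.02)<.16)&(d>0)&(C[...,2]>lo)&(C[...,2]<hi); P=C[m]
    if len(P)>5: print(lo,len(P),P.mean(0).round(4),cv2.minAreaRect(P[:,:2].astype(np.float32)*1000))
E
```

```text
t: 8.02
ee_pos: [0.5419, -0.152, 0.2015]
ee_rot: [-0.0, 1.0, -0.006, -0.001]
wrist_force: [-0.1, -0.3, 0.1]
grip_width: 0.0726
grasp_force: 0.0
t: 8.65
ee_pos: [0.4367, -0.0272, 0.2017]
ee_rot: [-0.001, 1.0, -0.003, -0.002]
wrist_force: [-0.2, -1.4, -0.3]
grip_width: 0.0723
grasp_force: 0.0
[ 0.99997695 -0.00573376]
(((524.8650512695312, -28.84246826171875), (189.8623046875, 125.94062805175781), 88.62010192871094), np.float64(0.0834165314220269))
0.1 2719 [0.5485 0.1012 0.1068] ((548.9713134765625, 103.12403869628906), (14.082566261291504, 59.890846252441406), 79.09359741210938)
0.052 4439 [0.5464 0.0733 0.0585] ((534.416015625, 16.942649841308594), (225.05172729492188, 101.61370086669922), 89.201904296875)
0.068 1667 [0.5281 0.0288 0.0717] ((536.2528076171875, 5.3477935791015625), (201.34878540039062, 102.7458267211914), 85.32148742675781)
```

View pics/w4.png

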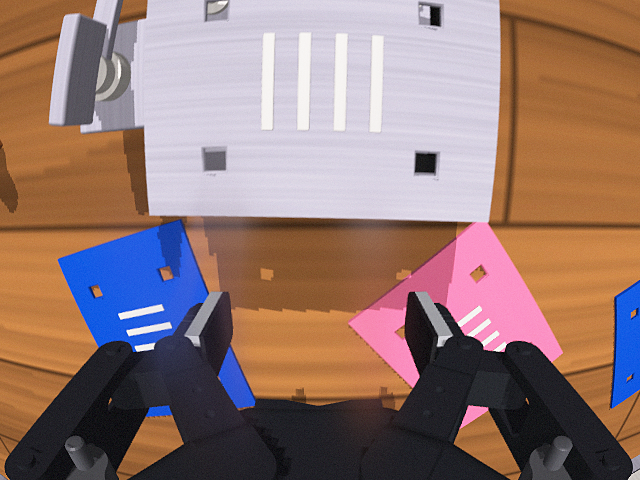

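Wrist view 4: the cover's -x edge runs at rows 213–222, columns 150–490, with the handle at (80,70). Cover centre is about (0.532, -0.029). The box comes out at (0.547, -0.022), yaw -0.9°.

```bash
python3 -m jog '[0,0,0.05,0.0016,0,0,0.05,0,0,0,0.039,0,0,0,0,0,0.015,0,0,0,0.01,0,0,0,0.01,0,0,0,0.01,0,0,0,0.008,0,0,0,0,0,0,0]'
python3 - <<'E'
from fit import *
i=cams.camera_info('top'); p,d=cams.snapshot('top'); C=cloud(i,d)
m=edges(C,d,.079,.089); c,_=cv2.findContours(m.astype(np.uint8),0,1); print(cv2.minAreaRect((at_z(i,max(c,key=len)[:,0],.084)[:,:2]*1000).astype(np.float32)))
i,p,d,C=look('w5',0); print(cover(C,d,i,.084))
E
```

```text
t: 9.95
ee_pos: [0.465, -0.0295, 0.1326]
ee_rot: [-0.0, 1.0, -0.011, -0.001]
wrist_force: [-3.6, 1.5, 2.1]
grip_width: 0.0725
grasp_force: 1.8
((547.5161743164062, -28.975975036621094), (189.84596252441406, 140.11473083496094), 88.56084442138672)
(((523.0471801757812, -27.36639404296875), (189.58811950683594, 143.7900848388672), 88.47461700439453), np.float64(0.08333487593226038))
```

```bash
python3 -m jog '[-0.03,0,0,0,-0.03,0,-0.06,0,0,0,-0.08,0,0,0,0,0]'
python3 - <<'E'
from fit import *
i,p,d,C=look('w6',0); print(cover(C,d,i,.084))
m=(abs(C[...,0]-.55)<.12)&(abs(C[...,1]-.02)<.16)&(d>0)&(C[...,2]>.1)&(C[...,2]<.116); P=C[m]
print(len(P),P.mean(0).round(4),cv2.minAreaRect(P[:,:2].astype(np.float32)*1000))
E
```

```text
t: 10.55
ee_pos: [0.4385, -0.0296, 0.205]
ee_rot: [0.0, 1.0, -0.012, 0.005]
wrist_force: [1.3, 0.2, -0.6]
grip_width: 0.0726
grasp_force: 0.0
(((533.7105712890625, -27.859474182128906), (189.79983520507812, 115.42100524902344), 88.7887954711914), np.float64(0.08342845653730079))
2581 [0.5485 0.1012 0.1069] ((549.1669311523438, 103.18121337890625), (14.245372772216797, 60.17613220214844), 79.11243438720703)
```

View pics/w6.png

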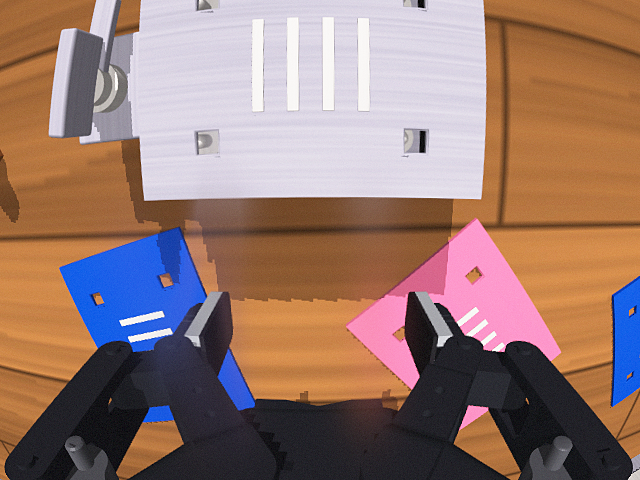

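Pin tips now show centred in x inside the holes at (208,142) and (413,140). About 6 mm of +y remains.

```bash
python3 -m jog '[0.055,0.059,0,0,0.055,0.059,0,0,0.055,0.059,0,0,0.054,0.062,0,0,0,0,0,-0.0279,0,0,0,-0.0279,0,0,0,-0.0279,0,0,0,-0.0279,0,0,0,-0.0279,0,0,0,-0.0279,0,0,0,-0.0279,0,0,0,-0.0279]'
python3 -m jog '[0,0,0,-0.0282,0,0,0.05,0,0,0,0.05,0,0,0,0.046,0,0,0,0,0]'; python3 -c "
from h import *
s=status.state();M=rot(s['ee_rot']).as_matrix();print(s['ee_pos'],np.degrees(np.arctan2(M[1,0],M[0,0])))"
```

```text
t: 12.1
ee_pos: [0.5425, -0.1512, 0.2012]
ee_rot: [-0.0, 0.77, 0.638, 0.0]
wrist_force: [-0.1, -0.8, 0.5]
grip_width: 0.0725
grasp_force: 0.0
t: 12.72
ee_pos: [0.5412, -0.1509, 0.127]
ee_rot: [-0.002, 0.712, 0.702, -0.001]
wrist_force: [0.5, -0.1, -0.2]
grip_width: 0.0724
grasp_force: 0.0
[ 0.54120649 -0.15089791  0.12695629] 89.16659678006238
```

```bash
python3 -m jog '[0.01,0,-0.008,0,0.01,0,0,0,0.01,0,0,0,0.006,0,0,0,0.003,0,0,0,0.002,0,0,0,0.002,0,0,0,0,0,0,0]'
python3 - <<'E'
from fit import *
i,p,d,C=look('w7',0); m=(abs(C[...,0]-.545)<.05)&(abs(C[...,1]+.06)<.045)&(d>0); print(np.median(C[m][:,2]))
i=cams.camera_info('top'); p,d=cams.snapshot('top'); C=cloud(i,d)
m=edges(C,d,.07,.089); print(np.median(C[m][:,2])); c,_=cv2.findContours(m.astype(np.uint8),0,1); print(cv2.minAreaRect((at_z(i,max(c,key=len)[:,0],.084)[:,:2]*1000).astype(np.float32)))
E
```

```text
t: 13.72
ee_pos: [0.5425, -0.1296, 0.1333]
ee_rot: [-0.0, 0.712, 0.702, 0.0]
wrist_force: [-0.0, 0.3, 0.4]
grip_width: 0.0723
grasp_force: 0.0
0.07468625227032304
0.07492721658808943
((546.1863403320312, -24.458984375), (190.67010498046875, 139.59271240234375), 89.01976013183594)
```

```bash
python3 -m jog '[-0.02,0,0,0,-0.01,0,-0.05,0,0,0,-0.07,0,0,0,0,0]' 0
python3 - <<'E'
from fit import *
i,p,d,C=look('w8',0)
m=(abs(C[...,0]-.547)<.066)&(C[...,1]<.06)&(C[...,1]>-.11)&(d>0)&(C[...,2]>.06)&(C[...,2]<.1)
P=C[m]; A=np.c_[P[:,:2]-[.547,-.022],np.ones(len(P))]; print('plane',np.linalg.lstsq(A,P[:,2],rcond=None)[0],len(P))
E
python3 -m jog '[0.05,0.009,0,0,0.05,0,0,0,0.05,0,0,0,0.05,0,0,0,0.046,0,0.02,0,0,0,0.04,0,0,0,0.03,0,0,0,0,0]'
```

```text
t: 14.32
ee_pos: [0.5438, -0.1461, 0.1958]
ee_rot: [0.002, 0.713, 0.702, 0.001]
wrist_force: [-0.1, 0.0, 0.1]
grip_width: 0.0003
grasp_force: 0.0
plane [0.00016578 0.00403717 0.0747431 ] 49647
t: 15.38
ee_pos: [0.5479, -0.0224, 0.147]
ee_rot: [-0.001, 0.712, 0.702, -0.001]
wrist_force: [-0.6, -0.5, -0.0]
grip_width: 0.0001
grasp_force: 0.0
```

View pics/w8.png

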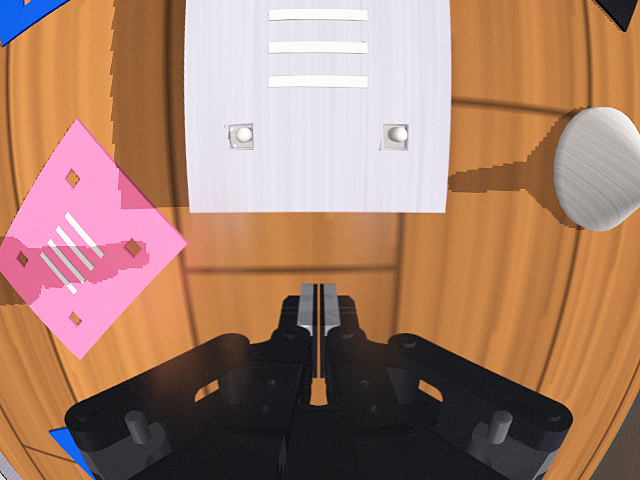

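Pins stand up through the holes at (243,134) and (397,134), and the cover is flat on the gasket. Pressing down now.

```bash
python3 -m jog '[0,0,0.004,0,0,0,0.004,0,0,0,0.004,0,0,0,0.004,0,0,0,0,0]'; python3 -m jog '[0,0,0.004,0,0,0,0.004,0,0,0,0,0]'
```

```text
t: 16.0
ee_pos: [0.5488, -0.0223, 0.1415]
ee_rot: [0.001, 0.712, 0.702, 0.0]
wrist_force: [-1.3, -1.2, 5.0]
grip_width: 0.0001
grasp_force: 3.0
t: 16.38
ee_pos: [0.5488, -0.0222, 0.1405]
ee_rot: [0.001, 0.712, 0.702, 0.0]
wrist_force: [-7.6, 0.0, 33.4]
grip_width: -0.0002
grasp_force: 16.9
```

```bash
python3 -m jog '[0,0,-0.02,0,-0.04,0,-0.06,0,-0.06,0,-0.06,0,-0.05,0,-0.02,0,0,0,0,0]' 0.5
python3 - <<'E'
from fit import *
s=status.state(); print(s['ee_pos'])
i,p,d,C=look('w9',0)
m=(abs(C[...,0]-.547)<.066)&(C[...,1]<.06)&(C[...,1]>-.11)&(d>0)&(C[...,2]>.05)&(C[...,2]<.1)
P=C[m]; A=np.c_[P[:,:2]-[.547,-.022],np.ones(len(P))]; print('plane',np.linalg.lstsq(A,P[:,2],rcond=None)[0],len(P))
for n in ['wrist','top']:
    if n=='top': i=cams.camera_info('top'); p,d=cams.snapshot('top'); C=cloud(i,d)
    m=(abs(C[...,0]-.55)<.07)&(abs(C[...,1]-.1)<.06)&(d>0)&(C[...,2]>.102)&(C[...,2]<.116); P=C[m]
    if len(P)>9: print(n,len(P),cv2.minAreaRect(P[:,:2].astype(np.float32)*1000))
    print(cams.spot_in(n,'catch_handle')[:2])
E
```

```text
t: 17.0
ee_pos: [0.5478, -0.0997, 0.2174]
ee_rot: [0.001, 0.714, 0.7, 0.0]
wrist_force: [-0.5, 1.3, -0.3]
grip_width: 0.0432
grasp_force: 0.0
[ 0.54776627 -0.09966123  0.21739183]
plane [ 9.12912661e-05 -1.48597365e-04  6.77732323e-02] 56737
[]
top 86 ((551.47412109375, 102.47867584228516), (13.237092018127441, 59.686126708984375), 79.69544219970703)
[{'at': [270.9, 246.7], 'p': 0.45}]
```

The cover is home: its top is at 67.8 mm and level. Next I'll go over the catch handle.

```bash
python3 -m jog '[0.051,-0.003,0,0,0.051,0,0,0,0.051,0,0,0,0.051,0,0,0,0.051,0,0,-0.0278,0,0,0,-0.0278,0,0,0,-0.0278,0,0,0,-0.0278,0,0,0,-0.0278,0,0,0,-0.0278,0,0,0,-0.0278,0,0,0,-0.0278]'
python3 -c "
from h import *
s=status.state();M=rot(s['ee_rot']).as_matrix();print(s['ee_pos'],s['q'].round(2),np.degrees(np.arctan2(M[1,0],M[0,0])), M[:2,:2].T@(np.array([.5495,.1032])-s['ee_pos'][:2])/.5)"
```

```text
t: 18.7
ee_pos: [0.5474, 0.032, 0.2159]
ee_rot: [-0.001, 0.09, 0.996, 0.0]
wrist_force: [0.4, -0.5, -0.1]
grip_width: 0.0428
grasp_force: 0.0
[0.54739111 0.0320301  0.21587944] [ 0.3   0.68 -0.64  1.88  0.56  0.78  0.74] 169.69159377279573 [0.0213215  0.14079701]
```

```bash
python3 -m jog '[0.007,0.047,0,0.001,0.007,0.047,0,0,0.007,0.047,0,0,0,0,0,0,0,0,0,0]'
python3 - <<'E'
from h import *
s=status.state();M=rot(s['ee_rot']).as_matrix();print(s['ee_pos'],np.degrees(np.arctan2(M[1,0],M[0,0])), M[:2,:2].T@(np.array([.5495,.1032])-s['ee_pos'][:2])/.5)
p,d=cams.snapshot('wrist'); cv2.imwrite('pics/w10.png',p[...,::-1])
E
```

```text
t: 19.32
ee_pos: [0.5507, 0.1014, 0.2159]
ee_rot: [-0.0, 0.097, 0.995, -0.001]
wrist_force: [-0.2, -0.5, 0.6]
grip_width: 0.043
grasp_force: 0.0
[0.55065826 0.10142879 0.21592655] 168.9060349891513 [0.00295485 0.00303048]
```

View pics/w10.png

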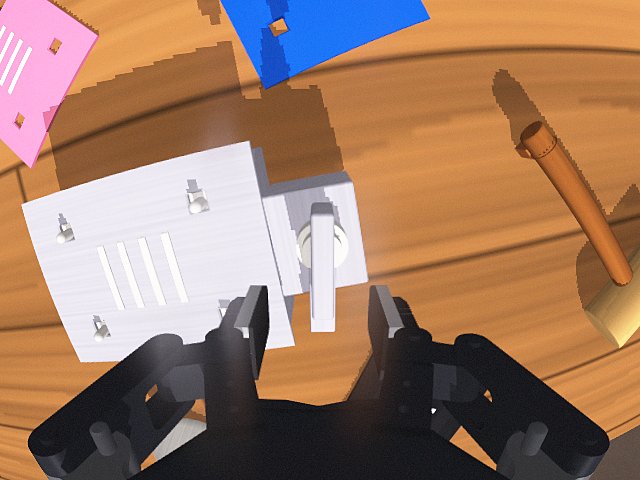

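The bar at (322,265) is parallel to and centred between the pads, and the mallet on the right is well clear. Descending, then gripping.

```bash
python3 -m jog '[0.003,0.003,0.04,0,0,0,0.04,0,0,0,0.03,0,0,0,0.014,0,0,0,0,0]'; python3 -m jog '[0,0,0,0,0,0,0,0,0,0,0,0,0,0,0,0]' 0
```

```text
t: 20.0
ee_pos: [0.5498, 0.1033, 0.1541]
ee_rot: [-0.0, 0.097, 0.995, -0.0]
wrist_force: [0.3, 0.0, 0.1]
grip_width: 0.0428
grasp_force: 0.0
t: 20.5
ee_pos: [0.5502, 0.1036, 0.1552]
ee_rot: [0.001, 0.097, 0.995, -0.0]
wrist_force: [-0.7, -1.9, 5.8]
grip_width: 0.0109
grasp_force: 58.8
```

```bash
python3 -m jog '[0,0,0,0.02,0,0,0,0.022,0,0,0,0.022,0,0,0,0.022,0,0,0,0.022,0,0,0,0.022]'; python3 -m jog '[0,0,0,0.022,0,0,0,0.022,0,0,0,0.022,0,0,0,0.022,0,0,0,0.006,0,0,0,0]'
```

```text
t: 21.25
ee_pos: [0.5501, 0.1033, 0.1552]
ee_rot: [0.0, 0.486, 0.874, 0.0]
wrist_force: [-2.4, -1.0, 5.8]
grip_width: 0.0111
grasp_force: 58.9
t: 22.0
ee_pos: [0.5498, 0.1032, 0.1552]
ee_rot: [0.001, 0.717, 0.697, -0.0]
wrist_force: [-2.2, -2.6, 6.0]
grip_width: 0.0111
grasp_force: 59.4
```

```bash
python3 -m jog '[0,0,0,0,0,0,0,0,0,0,0,0,0,0,-0.04,0,0,0,-0.08,0,-0.06,0,-0.06,0,-0.1,0,0,0,-0.1,0,0,0,0,0,0,0]' 0.5
python3 - <<'E'
from fit import *
s=status.state(); print(s['ee_pos'])
i,p,d,C=look('w11',0)
m=(abs(C[...,0]-.55)<.07)&(abs(C[...,1]-.1)<.06)&(d>0)&(C[...,2]>.1)&(C[...,2]<.116); P=C[m]
if len(P)>9: print(len(P),cv2.minAreaRect(P[:,:2].astype(np.float32)*1000))
m=(abs(C[...,0]-.547)<.06)&(C[...,1]<.04)&(C[...,1]>-.11)&(d>0)&(C[...,2]>.05)&(C[...,2]<.1)
P=C[m]; A=np.c_[P[:,:2]-[.547,-.022],np.ones(len(P))]; print('plane',np.linalg.lstsq(A,P[:,2],rcond=None)[0],len(P))
E
```

```text
t: 23.12
ee_pos: [0.5454, -0.0319, 0.2442]
ee_rot: [0.001, 0.721, 0.693, -0.001]
wrist_force: [0.8, 0.8, 0.2]
grip_width: 0.0426
grasp_force: 0.0
[ 0.54535476 -0.03194821  0.24422324]
1530 ((549.1503295898438, 93.85018920898438), (40.580440521240234, 12.380924224853516), 88.98445129394531)
plane [-0.00050039  0.00125165  0.06780233] 31769
```

View pics/w11.png

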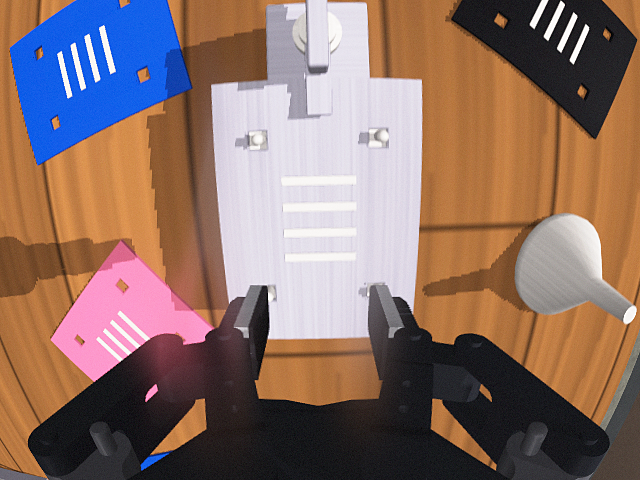

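The handle is aligned with the box's -y, the tongue lies over the cover's edge at (318,95), and the cover is level and home on its pins. Handing in.

```bash
python3 -c "
from station import ticket; print(ticket.close_job())"
```

```text
the job is handed in; nothing more can be done
None
```

The cover is on all four pins and pressed home (top measured level at 68 mm), the catch is turned fully over its edge, nothing else was touched, and the job was handed in at about 23 s.

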